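# Load the tip tray and feed the toy cars to the tumble sander

### The arm

A 6-joint arm with a two-finger parallel gripper is mounted at the origin on the work surface. World frame = base frame: x ahead of the robot, y to its left, z up, the work surface at z = 0. Lengths are in mm, angles in rad, forces in N, time in s.
With the tool pointing down it reaches from about 400 to 925 mm from the base axis. Payload 12.5 kg.
Tool frame: the origin (TCP) lies between the finger pads; the fingertips stand 19 mm ahead of it and the grasp point (between the pads) is the TCP (env.tips_ahead is the distance from the TCP to the fingertips, in mm); z points along the fingers, y is the line along which they close (so a half turn about z gives the same grasp; the last joint's range is limited). The gripper opens to 95 mm and grips with 3 to 60 N. Pads are 20 mm wide; open, the fingers measure 119 mm over their backs; the gripper's body (75 mm by 180 mm) begins 59 mm behind the grasp point.
Start: joints at [1.087, 0.491, 1.559, -0, 1.092, -0.106], TCP at [230.532, 580.947, 233.661] pointing down, gripper open.
Joint ranges: [-3.1, 3.1], [-0.84, 2.19], [0.05, 2.79], [-1.13, 4.28], [0.06, 2.93], [-2.69, 2.69]. Speed limits (rad/s): [2.22, 2.22, 2.79, 3.14, 3.14, 3.14].

### API

Orientations are given as [roll, pitch, yaw] about the fixed x, y, z axes, in that order (R = Rz(yaw) Ry(pitch) Rx(roll)).
In Python, from cell import env gives the robot as it stands.
- The arm moves only by the shell command python3 -m crank 'ROWS'. ROWS is JSON, a list of rows, each a list of 5 numbers: the shift along the tool's x, y, z in mm, then the turn about the tool's z in degrees, then the finger opening in mm, from 0 to 95.1. In form: [[dx, dy, dz, yaw, grip], ...]. A call has 1 to 10 rows; each row is the pose to reach, as a shift and turn from the pose commanded when the call began, along the tool's axes at that moment; what a row does not reach only later rows make up. A row lasts 1/12 s, in which the tool goes at most 41.7 mm and 7.16 degrees, less where a joint would pass 70% of its speed; a pose out of reach is approached as far as the arm can. A call with a gripper value outside its range is refused whole. The fingers move at their own pace and stop on an object; the grip force is fixed at half the most. Time passes only in rows, so rows that repeat a pose let the fingers close. It gives the time, the measured TCP pose, the force, the opening and the grip force at its end, in the units of the state.
- env.state(): the state, without advancing time (a new reading comes with each control period).
- env.read_camera(name): name is "scene" or "top"; returns a dict with "img" (384x512x3 uint8, blue, green, red), "K" (3x3 intrinsics, pixels), "pose" (4x4, takes a point from camera to world coordinates). Camera axes: x right, y down, z forward; pixel columns grow to the right and rows downward; lengths in mm; the calibration is good to about 2 mm. A picture is of the moment at which its call begins. There is no depth.
- env.job_done(): hands the job in; it is judged then, once.
The state is a dict: "t": time; "joints": joint angles; "qvel": joint speeds; "tau": joint torques, N m; "eef_pos": TCP position; "tcp_rot": TCP orientation; "ft_force": force on the tool from outside, world axes, zero at the start; "moment": the same for the moment, N m; "opening": opening from 0.0 (shut) to 1.0 (fully open); "grip_force": force on a finger pad.
Only numpy, scipy, OpenCV 4.12 (cv2) and the standard library are available. Lean on these libraries where they do the work, as an engineer would, in place of code of your own. Each camera call takes 0.05 s, during which the arm holds its last target. There are 200 camera calls.

### The job

First set every loose wooden toy car on the bench onto the tip tray and let go of them all. Then push the spring stop bolt down and slide the red keeper over its catch so that the bolt stays down by itself, lift the tray's red handle until all the cars have slid into the sander's hopper, and lower the tray fully down again. Finally slide the keeper back so that the bolt springs up and locks the tray, and leave the other things on the bench where they are.

Things in the scene. Friction and masses are not known exactly. Their poses are not given: they have to be found in the camera images.
- hinge (a point): Fixed point on the tip tray's hinge axis, mid-width, 130 mm above the bench. Axes are the station's: x from the tray's handle across the hinge to the hopper, y left seen from the handle, z up; the tray turns about y through this point. Station (tray, bolt, hopper) is fixed to the bench. Posts, hopper and the tray's heel stay within y -155 to +150 mm
- station: The station: origin on the bench under the hinge, axes as hinge. The grey housing of the stop bolt lies on its -y side: x -150 to -10, y -258 to -182 mm, its floor 30 mm above the bench; two 8 mm cheeks along x rise to 62 mm, with an open channel 60 mm wide between them in which the bolt's plate lies
- tray_handle (a point): Centre of the tray's handle, a red round bar 14 mm thick, 110 mm long, along the station's y; clear of the tray's end wall by 38 mm, 215 mm from the hinge axis and 15 mm above the plane of the tray floor: 145 mm above the bench when the tray is down. Axes turn with the tray (x along its floor to the hopper, z off the floor)
- tray_floor (a point): Point on the top face of the tray's aluminium floor, mid-width, 80 mm from the hinge axis (130 mm above the bench); axes as tray_handle. From here the floor runs 86 mm to the handle end wall (-x), 116 mm to each side wall (y) and 105 mm to the open hopper end (+x). Walls 26 mm high
- tray (a joint): Tilt of the tray, rad: 0 flat on its rest, at most 1.0; grows as the handle is lifted. Damped; sinks back by itself when let go; a few newtons lift the handle. With the bolt up, the bolt's yellow nose stops the tray near 0.05 (0.1 if forced); with the bolt trapped down it tips freely. Cars slide off when tipped past about 0.7
- bolt (a joint): How far the stop bolt is pushed down, m: 0 up, at most 0.014. Spring: 4.5 N at 0, 11 N at 0.014. Trapped by the keeper it rests at about 0.010; it must be about 0.011 down for the keeper to pass over its catch
- bolt_plate (a point): Point on top of the bolt's brass thumb plate, mid-way of the bare pressing area; moves with the bolt, 60 mm above the bench when up; axes as the station's. Plate: 30 mm to -x, 80 mm to +x (part lies under the keeper), 22 mm either way in y. From +80 to +106 mm stands the catch, 14 mm higher. A closed gripper can press here and, still pressing, travel to +x, pushing the keeper over the catch
- keeper (a joint): How far the keeper is slid along the station's +x, m: 0 to 0.006 at the start, clear of the catch up to 0.012, fully over it at 0.032 (its end stop). Rubs with 1.5 N and stays where left. The catch stops it if the bolt is up
- keeper_tab (a point): Centre of the keeper's upright red tab: 12 mm thick along x, 30 mm wide, 74 to 112 mm above the bench (this point at 95 mm); moves with the keeper, 44 mm to +x of bolt_plate at keeper 0. Under it is the keeper's red plate, 64 to 74 mm above the bench, from 6 mm to -x (flush with the tab) to 24 mm to +x, 39 mm either way in y
- hopper_in (a point): Centre of the hopper's inner floor, 12 mm above the bench, fixed, axes as the station's. Inside it measures 190 mm along x, 280 mm across; the wall under the hinge is 85 mm, the sides 130 mm, the far wall 170 mm high above the bench. The sander's blue drum stands behind it
- car0_center (a point): Centre (19 mm above its underside) of a red wooden toy car, 60 mm long (its x), 32 mm wide (y), 38 mm high (z): a 20 mm high body with an 18 mm high, 30 mm long cabin at its middle, as wide as the body; about 70 g. Four to six of the seven cars are present (None if absent)
- car1_center (a point): Centre (19 mm above its underside) of a green wooden toy car, 60 mm long (its x), 32 mm wide (y), 38 mm high (z): a 20 mm high body with an 18 mm high, 30 mm long cabin at its middle, as wide as the body; about 70 g. Four to six of the seven cars are present (None if absent)
- car2_center (a point): Centre (19 mm above its underside) of a bare wood wooden toy car, 60 mm long (its x), 32 mm wide (y), 38 mm high (z): a 20 mm high body with an 18 mm high, 30 mm long cabin at its middle, as wide as the body; about 70 g. Four to six of the seven cars are present (None if absent)
- car3_center (a point): Centre (19 mm above its underside) of a yellow wooden toy car, 60 mm long (its x), 32 mm wide (y), 38 mm high (z): a 20 mm high body with an 18 mm high, 30 mm long cabin at its middle, as wide as the body; about 70 g. Four to six of the seven cars are present (None if absent)
- car4_center (a point): Centre (19 mm above its underside) of a blue wooden toy car, 60 mm long (its x), 32 mm wide (y), 38 mm high (z): a 20 mm high body with an 18 mm high, 30 mm long cabin at its middle, as wide as the body; about 70 g. Four to six of the seven cars are present (None if absent)
- car5_center (a point): Centre (19 mm above its underside) of a white wooden toy car, 60 mm long (its x), 32 mm wide (y), 38 mm high (z): a 20 mm high body with an 18 mm high, 30 mm long cabin at its middle, as wide as the body; about 70 g. Four to six of the seven cars are present (None if absent)
- car6_center (a point): Centre (19 mm above its underside) of a orange wooden toy car, 60 mm long (its x), 32 mm wide (y), 38 mm high (z): a 20 mm high body with an 18 mm high, 30 mm long cabin at its middle, as wide as the body; about 70 g. Four to six of the seven cars are present (None if absent)
- glue: Bystander, to be left alone: white glue bottle, 54 mm across, 150 mm high; origin at its underside
- mug: Bystander, to be left alone: blue mug, 80 mm across, 90 mm high; origin at its underside
- screwjar: Bystander, to be left alone: glass jar with steel cap, 70 mm across, 90 mm high; origin at its underside
- tape: Bystander, to be left alone: yellow tape roll lying flat, 90 mm across, 30 mm high; origin at its underside
- screwdriver: Bystander, to be left alone: screwdriver lying flat; origin at its underside
- hammer: Bystander, to be left alone: hammer lying flat; origin at its underside
- offcut: Bystander, to be left alone: wood offcut 110 x 50 x 40 mm; origin at its underside
There are look-alikes about, which are no part of the job. Of the things that look like the part that bears car3_center, the middle-sized one is meant.

How it is judged (in metres and radians):
On the way, in this order (a step that is already met when the one before it is completed fails the run):
1. every car present lies in the tray, let go and at rest, the tray down and the bolt not yet trapped (x of car0_center in the frame of tray_floor between -0.09 and 0.1 m and y of car0_center in the frame of tray_floor between -0.12 and 0.12 m and z of car0_center in the frame of tray_floor between 0 and 0.09 m and x of car1_center in the frame of tray_floor between -0.09 and 0.1 m and y of car1_center in the frame of tray_floor between -0.12 and 0.12 m and z of car1_center in the frame of tray_floor between 0 and 0.09 m and x of car2_center in the frame of tray_floor between -0.09 and 0.1 m and y of car2_center in the frame of tray_floor between -0.12 and 0.12 m and z of car2_center in the frame of tray_floor between 0 and 0.09 m and x of car3_center in the frame of tray_floor between -0.09 and 0.1 m and y of car3_center in the frame of tray_floor between -0.12 and 0.12 m and z of car3_center in the frame of tray_floor between 0 and 0.09 m and x of car4_center in the frame of tray_floor between -0.09 and 0.1 m and y of car4_center in the frame of tray_floor between -0.12 and 0.12 m and z of car4_center in the frame of tray_floor between 0 and 0.09 m and x of car5_center in the frame of tray_floor between -0.09 and 0.1 m and y of car5_center in the frame of tray_floor between -0.12 and 0.12 m and z of car5_center in the frame of tray_floor between 0 and 0.09 m and x of car6_center in the frame of tray_floor between -0.09 and 0.1 m and y of car6_center in the frame of tray_floor between -0.12 and 0.12 m and z of car6_center in the frame of tray_floor between 0 and 0.09 m and linear speed of each of car0, car1, car2, car3, car4, car5, car6 below 0.03 m/s and contact force between each of car0, car1, car2, car3, car4, car5, car6 and the fingers below 0.2 N and value of joint tray below 0.08 rad and value of joint keeper below 0.015 m), for 0.3 s.
2. the bolt is held down by the keeper alone (value of joint bolt above 0.008 m and value of joint keeper above 0.02 m and contact force between bolt_c0 and the fingers below 0.3 N), for 0.3 s.
3. the tray is tipped up and all the cars are in the hopper (x of car0_center in the frame of hopper_in between -0.105 and 0.1 m and y of car0_center in the frame of hopper_in between -0.144 and 0.144 m and z of car0_center in the frame of hopper_in between 0 and 0.11 m and x of car1_center in the frame of hopper_in between -0.105 and 0.1 m and y of car1_center in the frame of hopper_in between -0.144 and 0.144 m and z of car1_center in the frame of hopper_in between 0 and 0.11 m and x of car2_center in the frame of hopper_in between -0.105 and 0.1 m and y of car2_center in the frame of hopper_in between -0.144 and 0.144 m and z of car2_center in the frame of hopper_in between 0 and 0.11 m and x of car3_center in the frame of hopper_in between -0.105 and 0.1 m and y of car3_center in the frame of hopper_in between -0.144 and 0.144 m and z of car3_center in the frame of hopper_in between 0 and 0.11 m and x of car4_center in the frame of hopper_in between -0.105 and 0.1 m and y of car4_center in the frame of hopper_in between -0.144 and 0.144 m and z of car4_center in the frame of hopper_in between 0 and 0.11 m and x of car5_center in the frame of hopper_in between -0.105 and 0.1 m and y of car5_center in the frame of hopper_in between -0.144 and 0.144 m and z of car5_center in the frame of hopper_in between 0 and 0.11 m and x of car6_center in the frame of hopper_in between -0.105 and 0.1 m and y of car6_center in the frame of hopper_in between -0.144 and 0.144 m and z of car6_center in the frame of hopper_in between 0 and 0.11 m and value of joint bolt above 0.008 m and value of joint keeper above 0.02 m and value of joint tray above 0.3 rad), for 0.1 s.
4. the tray is down again (x of car0_center in the frame of hopper_in between -0.105 and 0.1 m and y of car0_center in the frame of hopper_in between -0.144 and 0.144 m and z of car0_center in the frame of hopper_in between 0 and 0.11 m and x of car1_center in the frame of hopper_in between -0.105 and 0.1 m and y of car1_center in the frame of hopper_in between -0.144 and 0.144 m and z of car1_center in the frame of hopper_in between 0 and 0.11 m and x of car2_center in the frame of hopper_in between -0.105 and 0.1 m and y of car2_center in the frame of hopper_in between -0.144 and 0.144 m and z of car2_center in the frame of hopper_in between 0 and 0.11 m and x of car3_center in the frame of hopper_in between -0.105 and 0.1 m and y of car3_center in the frame of hopper_in between -0.144 and 0.144 m and z of car3_center in the frame of hopper_in between 0 and 0.11 m and x of car4_center in the frame of hopper_in between -0.105 and 0.1 m and y of car4_center in the frame of hopper_in between -0.144 and 0.144 m and z of car4_center in the frame of hopper_in between 0 and 0.11 m and x of car5_center in the frame of hopper_in between -0.105 and 0.1 m and y of car5_center in the frame of hopper_in between -0.144 and 0.144 m and z of car5_center in the frame of hopper_in between 0 and 0.11 m and x of car6_center in the frame of hopper_in between -0.105 and 0.1 m and y of car6_center in the frame of hopper_in between -0.144 and 0.144 m and z of car6_center in the frame of hopper_in between 0 and 0.11 m and value of joint tray below 0.04 rad), for 0.2 s.
At the end, for the whole second after the job is handed in: every car present is at rest in the hopper, the tray is down (under 0.04 rad), the keeper is back (under 16 mm) and the bolt is up (under 3 mm) (all of step 4 and linear speed of each of car0, car1, car2, car3, car4, car5, car6 below 0.03 m/s and value of joint bolt below 0.003 m and value of joint keeper below 0.016 m); the robot touches nothing.
It fails at once if a bystander on the bench is moved more than 60 mm (distance of any of glue, mug, screwjar, tape, screwdriver, hammer, offcut from where it was at the start of the episode above 0.06 m).
Of car0, car1, car2, car3, car4, car5, car6 only 4 to 6 are there at a start; the rules pass over those that are not, and their reading is None.
At some moment in a run one of car0, car1, car2, car3, car4, car5, car6 may be knocked a few centimetres aside while the robot is not near it.
Once in a run the grip may slacken for a moment while it holds something.
It also fails if it takes over 210 s, if anything falls off the work surface, if the arm or the gripper's body presses on something with over 40 N, if the wrist force passes 120 N, or if a joint passes its speed limit or range.

## Working session

There is one attempt and no reset: what is moved stays moved. The work goes in short steps, Python scripts to look and compute and a shell command to move; the robot and the scene stay as the last step left them, time stands still between calls to the robot, and variables do not carry over. Pictures are saved under pics/ and viewed, at most 14 in all, crops included, and the job is handed in when it is done.

```bash
ls; mkdir -p pics; python3 - <<'E'
from cell import env
import cv2
for n in("scene","top"):
    c=env.read_camera(n); cv2.imwrite(f"pics/{n}0.png",c["img"]); print(n,c["K"].round(1).tolist(),c["pose"].round(3).tolist())
s=env.state(); print(s)
E
```

```text
pics
scene [[349.6, 0.0, 254.4], [0.0, 349.6, 185.4], [0.0, 0.0, 1.0]] [[0.877, 0.348, -0.331, 919.064], [0.48, -0.648, 0.591, -667.147], [-0.009, -0.678, -0.735, 919.793], [0.0, 0.0, 0.0, 1.0]]
top [[386.6, 0.0, 265.1], [0.0, 386.6, 191.1], [0.0, 0.0, 1.0]] [[0.002, -0.985, 0.171, 291.963], [-1.0, 0.002, 0.019, -15.46], [-0.019, -0.171, -0.985, 1620.212], [0.0, 0.0, 0.0, 1.0]]
{'t': 0.1, 'joints': array([ 1.08738861e+00,  4.91527985e-01,  1.55938814e+00, -1.02412502e-05,
        1.09167452e+00, -1.05591545e-01]), 'qvel': array([ 1.50620230e-04, -1.50228554e-03, -1.80128689e-03, -1.25173159e-03,
       -1.91541624e-03, -9.11712341e-05]), 'tau': array([ 1.52986191e-03, -6.13610458e+01, -2.58602482e+01,  6.93470333e-02,
        4.70046618e-02, -4.97129497e-05]), 'eef_pos': array([230.44517608, 580.7618274 , 233.10246143]), 'tcp_rot': array([-3.14059927e+00, -9.61504200e-05,  2.76378116e+00]), 'ft_force': array([-0.25264625, -1.47520988,  0.08957659]), 'moment': array([-0.00713576, -0.03139247,  0.00064417]), 'grip_force': 0.0, 'opening': 0.9997273556572926}
```

```bash
python3 - <<'E'
import cv2
for n in("scene","top"):
    cv2.imwrite(f"pics/{n}0b.png",cv2.resize(cv2.imread(f"pics/{n}0.png"),(800,600),interpolation=cv2.INTER_CUBIC))
E
```

```text
(no output)
```

View pics/scene0b.png

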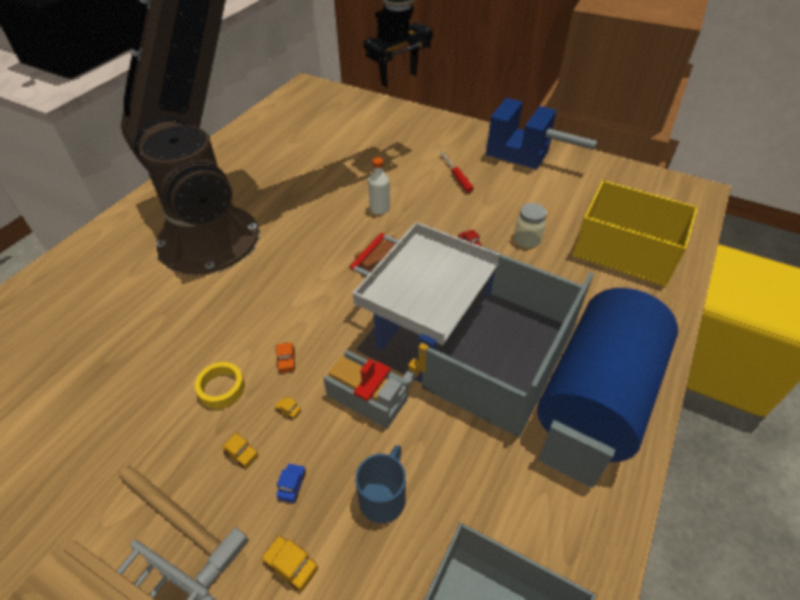

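View pics/top0b.png

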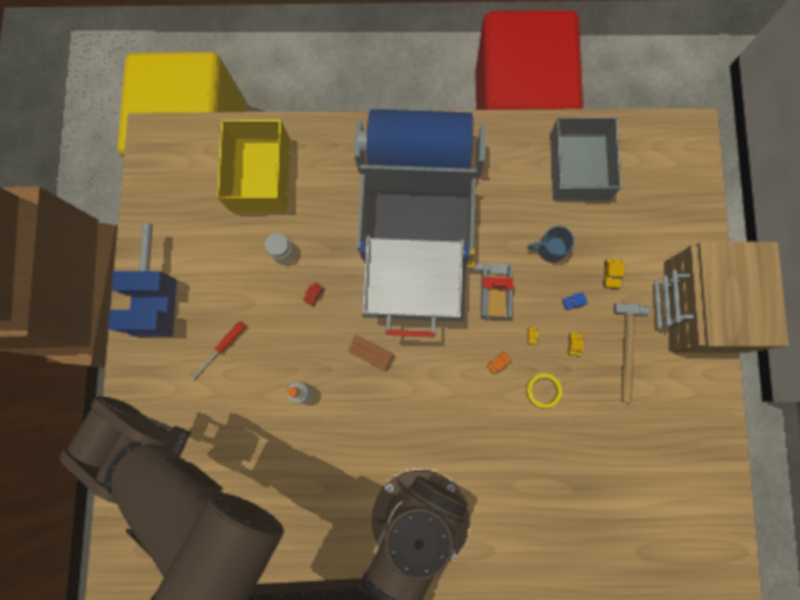

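Scene view: tray at (425,285), hopper and drum to its right, bolt housing at (365,385). Top view: cars are red (314,294), orange (499,362), blue (574,301), and three yellows, of which the middle-sized one, at (576,344), is car3. The keeper is at (498,283) and the handle at (410,333).

```bash
cat > h.py <<'E'
from cell import env
import cv2, numpy as np
def ray(c,u,v,z):
    d=c["pose"][:3,:3]@np.linalg.solve(c["K"],[u,v,1.]); o=c["pose"][:3,3]
    return (o+d*(z-o[2])/d[2])
HSV={'red':[(0,150,70),(5,255,255)],'orange':[(6,190,140),(14,255,255)],'yellow':[(18,190,120),(28,255,255)],'blue':[(112,150,60),(125,255,255)],'green':[(40,90,40),(85,255,255)]}
def blobs(c,col,z=19,amin=20):
    m=cv2.inRange(cv2.cvtColor(c["img"],cv2.COLOR_BGR2HSV),*map(np.array,HSV[col]))
    n,l,st,ce=cv2.connectedComponentsWithStats(m); out=[]
    for i in range(1,n):
        if amin<=st[i,4]<1500:
            ys,xs=np.where(l==i); P=np.array([ray(c,x,y,z)[:2] for x,y in zip(xs,ys)])
            (cx,cy),(w,h),a=cv2.minAreaRect(P.astype(np.float32))
            if w<h: a+=90
            ev=np.linalg.eigh(np.cov(P.T))[1][:,1]; pa=np.degrees(np.arctan2(ev[1],ev[0]))%180
            out.append((st[i,4],ce[i].round(1),P.mean(0).round(1),np.round([max(w,h),min(w,h),a%180,pa],1)))
    return out
def pose():
    s=env.state(); return s["eef_pos"],s["tcp_rot"][2],s
def go(x,y,z,yawdeg=None):
    """shift/turn in tool axes to world target; tool down. yawdeg = world direction of tool y (mod 180)"""
    p,yw,s=pose(); d=np.array([x,y,z])-p
    tx=np.array([np.cos(yw),np.sin(yw)]); ty=np.array([np.sin(yw),-np.cos(yw)])
    r=0
    if yawdeg is not None:
        cur=np.degrees(yw)-90; r=(yawdeg-cur+90)%180-90   # world ccw turn
        j6=np.degrees(s["joints"][5])
        r=-r
    print("row: dx %.1f dy %.1f dz %.1f turn %.1f | tcp %s yaw %.1f j %s"%(d[:2]@tx,d[:2]@ty,-d[2],r,p.round(1),np.degrees(yw),s["joints"].round(2)))
E
python3 - <<'E'
from h import *
for n in("top","scene"):
    c=env.read_camera(n)
    for col in HSV:
        for b in blobs(c,col): print(n,col,*b)
    if n=="top":
        im=c["img"][130:260,210:340]
        for (nm,u,v,z) in [("handle L",387,332,145),("handle R",434.5,334,145),("tray TL",372,239,156),("tray TR",465.5,241,156),("tray BR",462,318.5,156),("tray BL",364,316,156),("keeper",498,283,74),("housing bl",482,318.5,62),("housing br",512,319.5,62)]:
            print(nm,ray(c,u*.64,v*.64,z).round(1))
        cv2.imwrite("pics/t1.png",cv2.resize(c["img"][140:230,220:340],(800,600),interpolation=cv2.INTER_CUBIC))
E
```

```text
top red 119 [318.2 180.5] [ 614.8 -208.6] [75.7 30.1 88.5 87.2]
top red 72 [199.7 187.6] [585.5 291.3] [ 51.4  27.  155.1 154.4]
top red 97 [146.8 215.4] [467.5 509.6] [ 92.6  18.4 136.6 139. ]
top red 72 [262.8 212.9] [477.9  24.5] [125.    8.4  90.   87.7]
top orange 81 [319.4 231.8] [ 399.5 -209. ] [ 54.4  27.3 128.2 129.2]
top yellow 1113 [164.  107.5] [943.5 459.7] [223.3 164.6 179.7 171.5]
top yellow 103 [393.4 170.8] [ 656.2 -525.9] [ 43.2  41.7 179.8  31.6]
top yellow 59 [391.8 180.4] [ 614.9 -517. ] [40.9 26.2 81.5 88.6]
top yellow 54 [340.4 214.4] [ 471.5 -297.5] [ 37.9  20.7 178.3 173.9]
top yellow 101 [368.1 219.7] [ 449.4 -410.9] [ 57.1  32.1 172.  174.5]
top yellow 146 [348.2 249.4] [ 327.8 -324.6] [ 84.7  84.4 134.   99. ]
handle L [464.8  79.4 145. ]
handle R [459.8 -37.3 145. ]
tray TL [698.  118.5 156. ]
tray TR [ 692.  -115.5  156. ]
tray BR [ 496.6 -104.5  156. ]
tray BL [503.  135.5 156. ]
keeper [ 601.2 -204.1   74. ]
housing bl [ 509.7 -162.1   62. ]
housing br [ 507.  -239.7   62. ]
scene red 83 [295.5 114.6] [470.5 504. ] [112.1  24.9 138.5 136.6]
scene red 4
[... 326 characters left out ...]
ene orange 56 [182.6 232.4] [ 411.9 -223.9] [28.1 22.  37.1 44.8]
scene yellow 500 [408.5 140.1] [932.3 561.5] [245.4 196.7 179.7   4.8]
scene yellow 21 [263.9 232.8] [ 635.9 -104.8] [ 19.   12.2 129.1 114.6]
scene yellow 405 [139.8 245.7] [ 326.5 -324.9] [ 95.8  93.6  93.3 132.2]
scene yellow 95 [184.  259.8] [ 474.  -300.9] [ 45.4  27.1 175.9 170.8]
scene yellow 111 [149.8 283.9] [ 436.  -408.6] [34.1 27.4 83.  78.9]
scene yellow 91 [157.6 291.4] [ 469.2 -415.7] [30.8 22.1 81.9 84.6]
scene yellow 577 [184.9 358.5] [ 638.  -519.6] [ 80.3  45.3 175.4 174.4]
scene blue 142 [186.1 304.7] [ 560.8 -409.1] [ 37.5  32.8 104.6  86.4]
scene blue 49 [183.1 316.7] [ 573.2 -439.2] [28.  12.2 21.4 18.9]
```

View pics/t1.png

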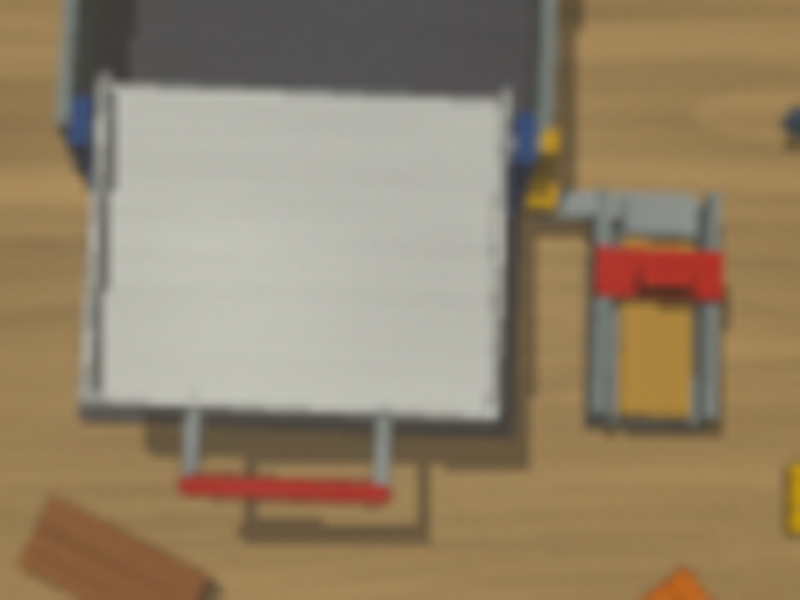

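```bash
R='-300,-95,0,3.5,70'; python3 -m crank '[[-300,-95,0,3.5,70],[-300,-95,0,3.5,70],[-300,-95,0,3.5,70],[-300,-95,0,3.5,70],[-300,-95,0,3.5,70],[-300,-95,0,3.5,70],[-300,-95,0,3.5,70],[-300,-95,0,3.5,70],[-300,-95,0,3.5,70],[-300,-95,0,3.5,70]]'; python3 - <<'E'
from h import *
go(585.5,291.3,110,64.8)
c=env.read_camera("top"); hs=cv2.cvtColor(c["img"],cv2.COLOR_BGR2HSV)
print(hs[190:195,363:372].reshape(-1,3)[::5].tolist())
print("brass near",ray(c,318.5,202.5,60).round(1),"handle",ray(c,262.75,213.4,145).round(1),"hinge posts",[ray(c,220+u*.15,140+v*.15,156).round(1) for u,v in((105,85),(508,95))])
for b in blobs(c,'red'): print(*b)
E
```

```text
t: 1.03
eef_pos: [475.0, 381.1, 233.3]
tcp_rot: [-3.141, -0.0, 2.7]
ft_force: [0.2, 0.6, -0.5]
opening: 0.74
grip_force: 0.0
row: dx -138.3 dy -34.0 dz 123.3 turn -0.1 | tcp [475.  381.1 233.3] yaw 154.7 j [ 0.57  0.47  1.6   0.    1.07 -0.56]
[[116, 80, 131], [110, 177, 166], [111, 155, 153], [110, 176, 167], [113, 114, 143], [110, 177, 166], [111, 107, 119], [110, 178, 165], [111, 128, 131]]
brass near [ 515.4 -203.    60. ] handle [461.3  21.5 145. ] hinge posts [array([698.8, 127.6, 156. ]), array([ 692. , -108.8,  156. ])]
120 [318.2 180.6] [ 614.6 -208.5] [75.7 30.  88.5 87.2]
79 [199.8 187.5] [585.9 291.1] [ 53.2  28.9 155.1 154.1]
72 [262.8 212.9] [477.9  24.6] [125.    8.4  90.   87.7]
```

```bash
python3 -m crank '[[-138,-34,50,0,70],[-138,-34,110,0,70],[-138,-34,110,0,70],[-138,-34,140,0,70],[-138,-34,140,0,70],[-138,-34,140,0,70]]'; python3 - <<'E'
from h import *
go(585.5,291.3,26,64.8)
c=env.read_camera("scene")
for b in blobs(c,'red'): print(*b)
cv2.imwrite("pics/s2.png",cv2.resize(c["img"][90:210,200:360],(800,600),interpolation=cv2.INTER_CUBIC))
E
```

```text
t: 1.58
eef_pos: [583.7, 290.8, 87.1]
tcp_rot: [-3.135, -0.006, 2.702]
ft_force: [-0.7, -0.4, -0.7]
opening: 0.739
grip_force: 0.0
row: dx -1.4 dy 1.2 dz 61.1 turn 0.0 | tcp [583.7 290.8  87.1] yaw 154.8 j [ 0.36  0.69  1.61 -0.    0.84 -0.77]
122 [234.6 160.5] [387.4 134. ] [141.1  19.3  85.3  86.7]
39 [300.4 150.2] [581.4 303.3] [38.5 22.8 44.5 32.4]
327 [237.5 241.6] [ 580.1 -171.6] [89.8 51.6 87.5 96.6]
```

View pics/s2.png

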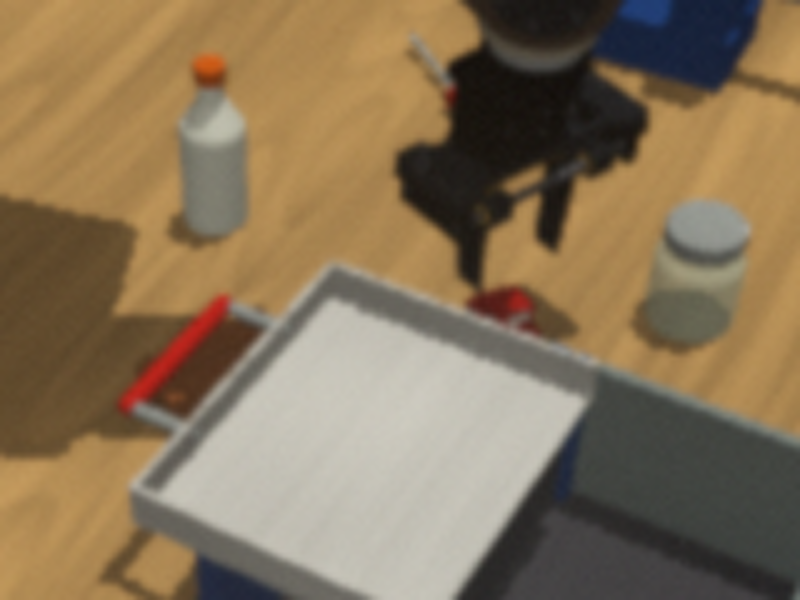

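The gripper hovers over the red car, which is half hidden behind the tray wall at (505,310). I'm descending and closing.

```bash
python3 -m crank '[[-1,1,35,0,70],[-1,1,61,0,70],[-1,1,61,0,70],[-1,1,61,0,28],[-1,1,61,0,20],[-1,1,61,0,20],[-1,1,61,0,20],[-1,1,61,0,20]]'; python3 -m crank '[[0,0,-40,0,20],[0,0,-80,0,20],[0,0,-120,0,20],[0,0,-160,0,20],[0,0,-180,0,20],[0,0,-180,0,20]]'; python3 - <<'E'
from h import *
th=np.radians(-2.4); H=np.array([461.3,21.5])+215*np.array([np.cos(th),np.sin(th)])
R=np.array([[np.cos(th),-np.sin(th)],[np.sin(th),np.cos(th)]])
print("hinge",H)
for p in ((-40,60),(-125,60),(-40,-60),(-125,-60)): print(p,(H+R@np.array(p)).round(1))
t=H+R@np.array((-40,60)); go(*t,200,87.6)
E
```

```text
t: 2.3
eef_pos: [586.5, 293.4, 34.1]
tcp_rot: [3.14, 0.001, 2.703]
ft_force: [0.0, -0.5, 0.4]
opening: 0.442
grip_force: 0.3
t: 2.8
eef_pos: [587.6, 293.6, 218.9]
tcp_rot: [3.135, 0.006, 2.703]
ft_force: [0.2, 0.3, 0.2]
opening: 0.21
grip_force: 0.0
hinge [676.11140847  12.49673445]
(-40, 60) [638.7  74.1]
(-125, 60) [553.7  77.7]
(-40, -60) [633.6 -45.8]
(-125, -60) [548.7 -42.2]
row: dx -139.5 dy -177.0 dz 18.9 turn -22.8 | tcp [587.6 293.6 218.9] yaw 154.8 j [ 0.36  0.55  1.5   0.    1.09 -0.77]
```

```bash
sed -i "s/'blue':\[(112,150,60),(125/'blue':[(108,150,100),(125/" h.py; python3 -m crank '[[0,60,-20,0,60],[0,120,-20,0,60],[0,120,-20,0,60],[0,120,-20,0,60],[0,120,-20,0,60]]'; python3 - <<'E'
from h import *
c=env.read_camera("top")
for col in ('red','blue'):
  for b in blobs(c,col): print(*b)
go(586,291.3,26,64.8)
E
```

```text
t: 3.22
eef_pos: [636.8, 402.9, 231.0]
tcp_rot: [-3.14, -0.001, 2.704]
ft_force: [0.5, -0.6, -0.7]
opening: 0.508
grip_force: 0.0
118 [318.1 180.5] [ 614.8 -208.4] [75.7 30.  88.5 87.3]
59 [199.3 187.6] [585.3 293.3] [ 49.2  24.6 151.9 154.2]
72 [262.8 212.9] [477.9  24.6] [125.    8.4  90.   87.7]
50 [ 75.9 179.7] [620.5 822.5] [ 39.2  29.8 179.9   6.4]
45 [370.2 191.4] [ 568.1 -424.6] [ 28.2  26.4 108.4 131.7]
23 [363.1 193.6] [ 558.6 -394.7] [23.6 14.7 15.9 15.3]
47 [ 74.  203.8] [516.8 821.6] [ 38.3  33.4 179.9 157.6]
row: dx -1.0 dy -121.5 dz 205.3 turn 0.1 | tcp [636.6 401.7 231.3] yaw 154.9 j [ 0.48  0.69  1.19 -0.    1.26 -0.66]
```

```bash
python3 -m crank '[[-1,-40,10,0,60],[-1,-80,60,0,60],[-1,-120,100,0,60],[-1,-120,130,0,60],[-1,-120,160,0,60],[-1,-120,190,0,60],[-1,-120,205,0,60],[-1,-120,205,0,60],[-1,-120,205,0,60],[-1,-120,205,0,60]]'; python3 -m crank '[[0,0,0,0,20],[0,0,0,0,20],[0,0,0,0,20],[0,0,0,0,20],[0,0,0,0,20],[0,0,0,0,20],[0,0,0,0,20],[0,0,0,0,20]]'
```

```text
t: 4.1
eef_pos: [587.6, 292.4, 29.4]
tcp_rot: [3.14, 0.001, 2.702]
ft_force: [0.3, 0.3, -0.0]
opening: 0.628
grip_force: 0.0
t: 4.77
eef_pos: [587.1, 292.7, 28.1]
tcp_rot: [3.141, 0.0, 2.703]
ft_force: [-2.5, -0.9, 6.5]
opening: 0.346
grip_force: 29.1
```

```bash
python3 -m crank '[[0,0,-40,0,20],[0,0,-80,0,20],[0,0,-120,0,20],[0,0,-160,0,20],[0,0,-180,0,20],[0,0,-180,0,20],[-30,-35,-180,-7,20],[-60,-70,-180,-14,20],[-90,-105,-180,-22,20],[-110,-140,-180,-22,20]]'; python3 - <<'E'
from h import *
go(638.7,74.1,160,87.6); print(pose()[2]["grip_force"],pose()[2]["opening"])
E
```

```text
t: 5.6
eef_pos: [625.3, 132.7, 206.2]
tcp_rot: [-3.141, -0.001, 3.095]
ft_force: [1.0, 0.3, -0.5]
opening: 0.345
grip_force: 29.1
row: dx -16.1 dy -57.9 dz 46.2 turn -0.3 | tcp [625.3 132.7 206.2] yaw 177.3 j [ 0.11  0.54  1.55  0.    1.05 -1.42]
29.106982201337814 0.3448542597997328
```

```bash
python3 -m crank '[[-14,-45,0,0,20],[-14,-45,0,0,20],[-14,-45,25,0,20],[-14,-45,25,0,20],[-14,-45,25,0,20]]';  python3 - <<'E'
from h import *
go(638.7,74.1,160,87.6)
E
```

```text
t: 6.02
eef_pos: [635.8, 88.5, 180.9]
tcp_rot: [-3.141, -0.004, 3.087]
ft_force: [-0.3, 1.0, -0.7]
opening: 0.343
grip_force: 29.1
row: dx -3.7 dy -14.2 dz 20.9 turn -0.8 | tcp [635.8  88.5 180.9] yaw 176.8 j [ 0.04  0.57  1.57  0.    1.01 -1.48]
```

```bash
python3 -m crank '[[-4,-14,10,0,20],[-4,-14,20,0,20],[-4,-14,20,0,20],[-4,-14,20,0,20],[-4,-14,20,0,56],[-4,-14,20,0,56],[-4,-14,20,0,56],[-4,-14,20,0,56],[-4,-14,20,0,56]]'; python3 -m crank '[[0,0,-40,0,60],[0,0,-80,0,60],[0,0,-120,0,60],[0,0,-120,0,60]]';  python3 - <<'E'
from h import *
go(399.5,-209,150,39)
E
```

```text
t: 6.77
eef_pos: [639.9, 74.3, 162.9]
tcp_rot: [3.141, 0.0, 3.087]
ft_force: [0.3, -0.1, -0.5]
opening: 0.579
grip_force: 0.0
t: 7.1
eef_pos: [641.8, 74.3, 291.0]
tcp_rot: [3.141, 0.012, 3.087]
ft_force: [0.5, -0.1, 1.1]
opening: 0.629
grip_force: 0.0
row: dx 226.5 dy -296.2 dz 141.0 turn 47.9 | tcp [641.8  74.3 291. ] yaw 176.9 j [ 0.01  0.47  1.44  0.    1.22 -1.5 ]
```

```bash
python3 -m crank '[[226,-296,20,48,60],[226,-296,20,48,60],[226,-296,20,48,60],[226,-296,20,48,60],[226,-296,20,48,60],[226,-296,20,48,60],[226,-296,20,48,60],[226,-296,50,48,60],[226,-296,140,48,60],[226,-296,140,48,60]]';   python3 - <<'E'
from h import *
c=env.read_camera("top")
for b in blobs(c,'orange')+blobs(c,'red'): print(*b)
go(399.5,-209,26,38.5)
E
```

```text
t: 7.93
eef_pos: [405.1, -201.3, 173.5]
tcp_rot: [3.14, 0.005, 2.247]
ft_force: [1.3, -0.8, -1.1]
opening: 0.632
grip_force: 0.0
46 [248.9 165.1] [682.4  84.1] [ 30.6  25.7 179.8 170.4]
22 [248.3 172.6] [649.6  86.3] [21.4 13.  89.9 78.9]
119 [318.2 180.6] [ 614.5 -208.8] [76.6 29.6 86.4 87.6]
96 [146.8 215.4] [467.7 509.8] [ 92.6  18.4 136.6 139.2]
76 [262.8 212.9] [477.7  24.6] [125.    8.4  90.   88. ]
row: dx -5.1 dy -7.1 dz 140.9 turn 0.2 | tcp [ 401.8 -200.6  166.9] yaw 128.7 j [-0.61  0.34  2.05 -0.    0.76 -1.29]
```

```bash
python3 -m crank '[[-5,-7,40,0,60],[-5,-7,80,0,60],[-5,-7,115,0,60],[-5,-7,138,0,60],[-5,-7,138,0,60],[-5,-7,138,0,60],[-5,-7,138,0,20],[-5,-7,138,0,20],[-5,-7,138,0,20],[-5,-7,138,0,20]]'; python3 -m crank '[[0,0,0,0,20],[0,0,0,0,20],[0,0,0,0,20],[0,0,0,0,20]]'; python3 -c "
from h import *
go(399.5,-209,26,38.5)"
```

```text
t: 8.82
eef_pos: [404.0, -208.3, 36.4]
tcp_rot: [3.141, 0.002, 2.249]
ft_force: [-0.2, -0.4, 0.3]
opening: 0.408
grip_force: 0.2
t: 9.15
eef_pos: [403.8, -208.2, 36.0]
tcp_rot: [3.141, 0.001, 2.249]
ft_force: [-1.2, 1.4, 10.9]
opening: 0.334
grip_force: 30.0
row: dx 2.0 dy -3.9 dz 10.0 turn 0.4 | tcp [ 403.8 -208.2   36. ] yaw 128.9 j [-0.62  0.59  2.15  0.    0.4  -1.3 ]
```

```bash
python3 -m crank '[[0,0,-40,0,20],[0,0,-80,0,20],[0,0,-120,0,20],[0,0,-160,0,20],[0,0,-190,0,20],[0,0,-190,0,20]]'; python3 -c "
from h import *
go(633.6,-45.8,168,87.6)"
```

```text
t: 9.65
eef_pos: [404.9, -208.9, 230.7]
tcp_rot: [3.139, 0.009, 2.249]
ft_force: [0.1, 0.5, -0.5]
opening: 0.334
grip_force: 30.0
row: dx -16.5 dy 280.4 dz 62.7 turn -48.7 | tcp [ 404.9 -208.9  230.7] yaw 128.9 j [-0.62  0.25  1.96  0.    0.92 -1.3 ]
```

```bash
python3 -m crank '[[-16,280,0,-48.5,20],[-16,280,0,-48.5,20],[-16,280,0,-48.5,20],[-16,280,0,-48.5,20],[-16,280,0,-48.5,20],[-16,280,0,-48.5,20],[-16,280,0,-48.5,20],[-16,280,0,-48.5,20],[-16,280,20,-48.5,20],[-16,280,20,-48.5,20]]'; python3 -c "
from h import *
go(633.6,-45.8,168,87.6);print(pose()[2]['grip_force'])"
```

```text
t: 10.48
eef_pos: [630.1, -44.3, 201.6]
tcp_rot: [3.141, -0.005, 3.095]
ft_force: [-0.5, -0.0, -1.8]
opening: 0.337
grip_force: 30.0
row: dx -3.5 dy -1.4 dz 33.6 turn -0.2 | tcp [630.1 -44.3 201.6] yaw 177.4 j [-0.17  0.53  1.57  0.    1.04 -1.7 ]
29.999762400984764
```

```bash
python3 -m crank '[[-3,-1,15,0,20],[-3,-1,33,0,20],[-3,-1,33,0,20],[-3,-1,33,0,20],[-3,-1,33,0,56],[-3,-1,33,0,56],[-3,-1,33,0,56],[-3,-1,33,0,56],[-3,-1,33,0,56]]'; python3 -m crank '[[0,0,-40,0,60],[0,0,-80,0,60],[0,0,-120,0,60],[0,0,-120,0,60]]'; sed -i 's/    n,l,st,ce=/    m=cv2.morphologyEx(m,cv2.MORPH_CLOSE,np.ones((5,5)))\n&/' h.py; python3 - <<'E'
from h import *
c=env.read_camera("top")
for b in blobs(c,'blue')+blobs(c,'yellow'): print(*b)
s=env.read_camera("scene")
for b in blobs(s,'blue'): print(*b)
go(562,-410,120,17)
E
```

```text
t: 11.23
eef_pos: [634.6, -46.0, 172.8]
tcp_rot: [-3.142, 0.001, 3.095]
ft_force: [-0.9, -0.9, 0.1]
opening: 0.58
grip_force: 0.0
t: 11.57
eef_pos: [636.4, -46.2, 300.6]
tcp_rot: [-3.14, 0.012, 3.096]
ft_force: [0.7, -0.4, 0.7]
opening: 0.635
grip_force: 0.0
80 [367.6 192.2] [ 564.5 -413.7] [ 54.   26.4 108.4 108.9]
30 [ 73.3 203.6] [517.7 824.6] [ 34.7  17.7 175.5 167.7]
1228 [163.4 107.3] [944.6 462.2] [233.  169.4 179.6 170.4]
182 [392.7 174.6] [ 639.8 -522. ] [ 75.1  45.9 176.8 167.4]
54 [340.4 214.4] [ 471.5 -297.5] [ 37.9  20.7 178.3 173.9]
102 [368.1 219.7] [ 449.4 -410.8] [ 54.6  32.8 177.4 173.4]
146 [348.3 249.4] [ 328.  -324.8] [ 84.7  84.4 134.   96.2]
141 [323.9  69.8] [442.4 915.6] [129.9  52.4  90.   90.6]
148 [345.7  75.5] [556.8 913.5] [126.8  52.2  90.4  90.3]
87 [330.  89.] [530.9 763.2] [100.1  42.3 103.9  96.9]
22 [273.4 217. ] [634.4 -35.9] [ 28.    8.7 175.8 178.5]
235 [185.  308.3] [ 564.2 -418.4] [ 57.1  33.8 107.2 108.6]
row: dx 55.9 dy -367.0 dz 174.0 turn 70.4 | tcp [634.8 -46.  294. ] yaw 177.4 j [-0.18  0.46  1.45  0.    1.23 -1.7 ]
```

```bash
python3 -m crank '[[54,-372,0,69,60],[54,-372,0,69,60],[54,-372,0,69,60],[54,-372,0,69,60],[54,-372,20,69,60],[54,-372,40,69,60],[54,-372,80,69,60],[54,-372,120,69,60],[54,-372,160,69,60],[54,-372,160,69,60]]';   python3 - <<'E'
from h import *
go(564.4,-415,26,18.5)
E
```

```text
t: 12.5
eef_pos: [565.4, -399.8, 157.1]
tcp_rot: [-3.141, -0.001, 1.883]
ft_force: [0.4, -0.4, 0.1]
opening: 0.629
grip_force: 0.0
row: dx -14.2 dy -5.6 dz 131.1 turn -0.6 | tcp [ 565.4 -399.8  157.1] yaw 107.9 j [-0.71  0.66  1.45  0.    1.03 -1.02]
```

```bash
python3 -m crank '[[-14,-6,40,0,60],[-14,-6,80,0,60],[-14,-6,110,0,60],[-14,-6,131,0,60],[-14,-6,131,0,60],[-14,-6,131,0,60],[-14,-6,131,0,20],[-14,-6,131,0,20],[-14,-6,131,0,20],[-14,-6,131,0,20]]'; python3 -m crank '[[0,0,0,0,20],[0,0,0,0,20],[0,0,0,0,20],[0,0,0,0,20]]'; python3 -m crank '[[0,0,-40,0,20],[0,0,-80,0,20],[0,0,-120,0,20],[0,0,-160,0,20],[0,0,-200,0,20],[0,0,-200,0,20]]'; python3 -c "
from h import *
go(553.7,77.7,160,87.6)"
```

```text
t: 13.33
eef_pos: [565.7, -413.9, 30.2]
tcp_rot: [3.141, 0.002, 1.891]
ft_force: [-1.0, -0.6, 0.6]
opening: 0.406
grip_force: 0.4
t: 13.67
eef_pos: [565.6, -413.8, 29.8]
tcp_rot: [3.141, 0.001, 1.891]
ft_force: [-1.4, 1.7, 6.6]
opening: 0.336
grip_force: 30.0
t: 14.17
eef_pos: [567.1, -415.0, 237.9]
tcp_rot: [3.135, 0.011, 1.891]
ft_force: [0.6, -0.2, -0.2]
opening: 0.333
grip_force: 30.0
row: dx 471.9 dy 142.5 dz 77.9 turn -69.2 | tcp [ 567.1 -415.   237.9] yaw 108.4 j [-0.73  0.6   1.35  0.    1.18 -1.05]
```

```bash
python3 -m crank '[[380,115,0,-69,20],[380,115,0,-69,20],[380,115,0,-69,20],[380,115,0,-69,20],[380,115,0,-69,20],[380,115,0,-69,20],[380,115,0,-69,20],[380,115,0,-69,20],[380,115,0,-69,20],[380,115,0,-69,20]]'; python3 -c "
from h import *
go(553.7,77.7,162,87.6)"
```

```text
t: 15.0
eef_pos: [554.0, -13.1, 228.9]
tcp_rot: [3.141, -0.0, 3.104]
ft_force: [0.7, 0.7, -0.7]
opening: 0.34
grip_force: 30.0
row: dx 3.8 dy 90.8 dz 66.9 turn 0.2 | tcp [554.  -13.1 228.9] yaw 177.8 j [-0.14  0.4   1.74  0.    1.01 -1.68]
```

```bash
python3 -m crank '[[4,40,0,0,20],[4,80,0,0,20],[4,91,0,0,20],[4,91,20,0,20],[4,91,45,0,20],[4,91,66,0,20],[4,91,66,0,20],[4,91,66,0,20]]'; python3 -m crank '[[0,0,0,0,56],[0,0,0,0,56],[0,0,0,0,56],[0,0,0,0,56],[0,0,0,0,56],[0,0,-40,0,60],[0,0,-80,0,60],[0,0,-120,0,60],[0,0,-120,0,60]]';  python3 - <<'E'
from h import *
c=env.read_camera("top")
for b in blobs(c,'yellow')[:5]: print(*b)
s=env.read_camera("scene")
for b in blobs(s,'yellow'): print(*b)
go(449.4,-411,120,84)
E
```

```text
t: 15.67
eef_pos: [554.8, 74.1, 162.4]
tcp_rot: [-3.142, -0.002, 3.095]
ft_force: [0.3, 0.0, -0.7]
opening: 0.337
grip_force: 30.0
t: 16.42
eef_pos: [557.0, 74.4, 290.4]
tcp_rot: [3.141, 0.011, 3.096]
ft_force: [0.4, 0.0, -0.0]
opening: 0.633
grip_force: 0.0
1211 [163.5 107.4] [943.9 461.9] [232.9 168.6 179.7 169.4]
182 [392.7 174.6] [ 639.8 -522. ] [ 75.1  45.9 176.8 167.4]
54 [340.4 214.4] [ 471.5 -297.5] [ 37.9  20.7 178.3 173.9]
102 [368.1 219.7] [ 449.4 -410.8] [ 54.6  32.8 177.4 173.4]
147 [348.3 249.5] [ 327.7 -325.2] [ 84.7  84.4 134.   96. ]
25 [264.2 233. ] [ 637.1 -105. ] [ 22.6  12.5 117.4 122.1]
488 [140.1 246. ] [ 327.9 -325.4] [103.8  88.2 152.9 146.5]
114 [184.3 260.1] [ 475.5 -301.5] [ 45.1  28.5 176.8 170.7]
232 [153.3 287.5] [ 451.3 -412.2] [ 60.8  34.6 170.6 166.8]
644 [185.5 359.3] [ 640.4 -520.3] [ 81.6  45.8 175.  173.8]
row: dx 83.3 dy -489.6 dz 164.3 turn 3.4 | tcp [555.2  74.3 284.3] yaw 177.4 j [ 0.02  0.35  1.65  0.    1.14 -1.51]
```

```bash
python3 -m crank '[[65,-385,0,4.5,60],[65,-385,0,4.5,60],[65,-385,0,4.5,60],[65,-385,0,4.5,60],[65,-385,0,4.5,60],[65,-385,0,4.5,60],[65,-385,0,4.5,60],[65,-385,0,4.5,60],[65,-385,0,4.5,60],[65,-385,0,4.5,60]]'; python3 -c "
from h import *
go(450,-411.5,26,83)"
```

```text
t: 17.35
eef_pos: [470.7, -311.3, 281.0]
tcp_rot: [3.141, -0.002, 3.014]
ft_force: [0.3, -0.6, 0.4]
opening: 0.632
grip_force: 0.0
row: dx 7.7 dy -102.0 dz 255.0 turn -0.3 | tcp [ 470.7 -311.3  281. ] yaw 172.7 j [-0.7   0.36  1.65 -0.    1.14 -2.14]
```

```bash
python3 -m crank '[[8,-40,20,0,60],[8,-80,50,0,60],[8,-102,90,0,60],[8,-102,130,0,60],[8,-102,170,0,60],[8,-102,210,0,60],[8,-102,240,0,60],[8,-102,255,0,60],[8,-102,255,0,60],[8,-102,255,0,60]]'; python3 -c "
from h import *
go(450,-411.5,26,83)";  python3 -m crank '[[0,0,2,0,20],[0,0,2,0,20],[0,0,2,0,20],[0,0,2,0,20],[0,0,2,0,20],[0,0,2,0,20],[0,0,2,0,20],[0,0,2,0,20]]'; python3 -m crank '[[0,0,-40,0,20],[0,0,-80,0,20],[0,0,-120,0,20],[0,0,-160,0,20],[0,0,-200,0,20],[0,0,-200,0,20]]'; python3 -c "
from h import *
go(548.7,-42.2,162,87.6)"
```

```text
t: 18.18
eef_pos: [451.3, -406.6, 26.6]
tcp_rot: [3.139, -0.002, 3.017]
ft_force: [0.1, -0.5, 0.4]
opening: 0.628
grip_force: 0.0
row: dx 0.7 dy -5.0 dz 0.6 turn -0.1 | tcp [ 451.3 -406.6   26.6] yaw 172.9 j [-0.84  0.73  1.76  0.    0.65 -2.29]
t: 18.85
eef_pos: [451.9, -407.8, 26.7]
tcp_rot: [-3.141, 0.001, 3.017]
ft_force: [-0.6, 0.3, 6.5]
opening: 0.34
grip_force: 30.0
t: 19.35
eef_pos: [453.2, -409.1, 233.8]
tcp_rot: [-3.134, 0.009, 3.017]
ft_force: [0.6, -0.2, 0.0]
opening: 0.333
grip_force: 30.0
row: dx -49.2 dy 375.9 dz 71.8 turn -4.7 | tcp [ 453.2 -409.1  233.8] yaw 172.9 j [-0.84  0.47  1.6   0.    1.06 -2.29]
```

```bash
python3 -m crank '[[-49,376,0,-4.5,20],[-49,376,0,-4.5,20],[-49,376,0,-4.5,20],[-49,376,0,-4.5,20],[-49,376,0,-4.5,20],[-49,376,0,-4.5,20],[-49,376,0,-4.5,20],[-49,376,0,-4.5,20],[-49,376,0,-4.5,20],[-49,376,0,-4.5,20]]'; python3 -c "
from h import *
go(548.7,-42.2,160,87.6);print(pose()[2]['grip_force'])
c=env.read_camera('scene'); cv2.imwrite('pics/s3.png',cv2.resize(c['img'],(800,600)))"
```

```text
t: 20.18
eef_pos: [547.7, -35.2, 225.9]
tcp_rot: [3.14, 0.0, 3.099]
ft_force: [0.0, 0.3, -0.2]
opening: 0.34
grip_force: 30.0
row: dx -1.3 dy -7.0 dz 65.9 turn -0.0 | tcp [547.7 -35.2 225.9] yaw 177.6 j [-0.19  0.39  1.76  0.    0.99 -1.71]
30.0004805624485
```

View pics/s3.png

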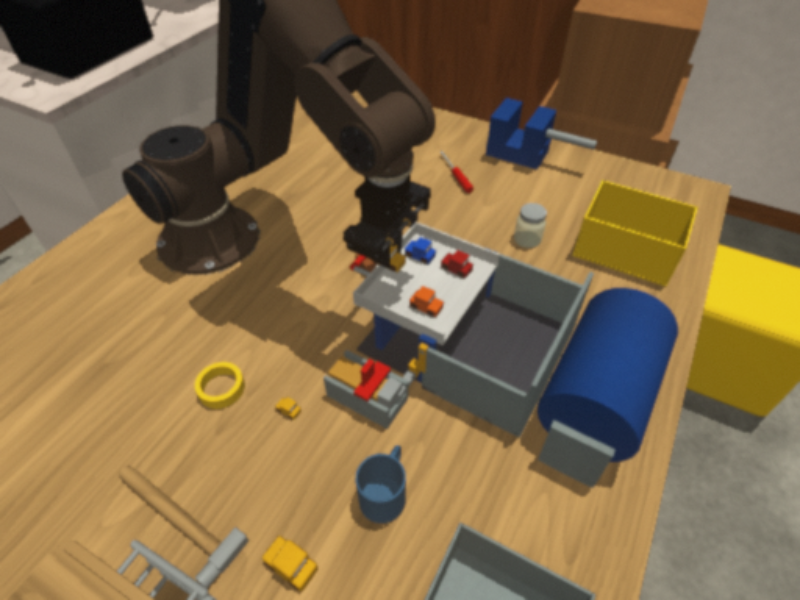

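Three cars lie on the tray (blue (420,250), red (457,262), orange (427,300)) and the yellow one is in the gripper over it. I'll place it and move above the bolt plate.

```bash
python3 -m crank '[[-1,-7,20,0,20],[-1,-7,45,0,20],[-1,-7,65,0,20],[-1,-7,65,0,20],[-1,-7,65,0,20],[-1,-7,65,0,56],[-1,-7,65,0,56],[-1,-7,65,0,56],[-1,-7,65,0,56],[-1,-7,65,0,56]]'; python3 -m crank '[[0,0,-40,0,60],[0,0,-80,0,60],[0,0,-120,0,60],[0,-40,-120,7,0],[0,-80,-120,14,0],[0,-120,-120,21,0],[0,-160,-120,28,0],[0,-160,-120,35,0],[0,-160,-120,42,0],[0,-160,-120,49,0]]'; python3 -c "
from h import *
go(545,-203.5,90,177.6)
c=env.read_camera('top'); cv2.imwrite('pics/t4.png',cv2.resize(c['img'][140:230,220:340],(800,600),interpolation=cv2.INTER_CUBIC))"
```

```text
t: 21.07
eef_pos: [547.9, -47.6, 161.4]
tcp_rot: [-3.142, 0.001, 3.095]
ft_force: [0.5, 0.7, -0.2]
opening: 0.578
grip_force: 0.0
t: 21.9
eef_pos: [540.1, -208.3, 280.9]
tcp_rot: [3.142, -0.0, 2.233]
ft_force: [0.8, -0.0, -0.2]
opening: 0.196
grip_force: 0.0
row: dx 0.7 dy 6.8 dz 190.9 turn 40.3 | tcp [ 540.1 -208.3  280.9] yaw 127.9 j [-0.48  0.38  1.61  0.    1.15 -1.14]
```

View pics/t4.png

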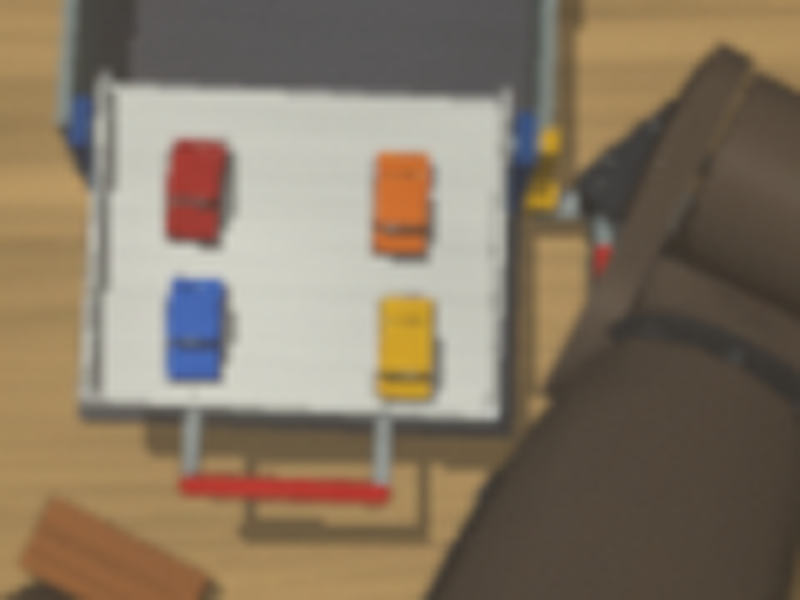

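All four cars lie well inside the tray: red (197,190), orange (403,205), blue (197,330), yellow (406,348).

```bash
python3 -m crank '[[1,7,30,7,0],[1,7,60,14,0],[1,7,60,21,0],[1,7,60,28,0],[1,7,60,35,0],[1,7,80,40,0],[1,7,120,40,0],[1,7,160,40,0],[1,7,160,40,0],[1,7,160,40,0]]'; python3 -c "
from h import *
go(543,-203.5,84,177.6)"
```

```text
t: 22.78
eef_pos: [544.8, -201.9, 120.3]
tcp_rot: [-3.139, -0.002, 1.544]
ft_force: [0.7, -0.1, 0.9]
opening: 0.004
grip_force: 0.0
row: dx -1.6 dy -1.8 dz 36.3 turn 0.9 | tcp [ 544.8 -201.9  120.3] yaw 88.5 j [-0.47  0.57  1.78  0.    0.8  -0.44]
```

```bash
python3 -m crank '[[-2,-2,20,1,0],[-2,-2,40,1,0],[-2,-2,48,1,0],[-2,-2,48,1,0],[-2,-2,48,1,0]]'; python3 -c "
from h import *
go(543,-203.5,66.5,177.6)"
```

```text
t: 23.2
eef_pos: [544.0, -204.7, 74.9]
tcp_rot: [3.14, 0.001, 1.525]
ft_force: [-0.6, -0.5, 4.0]
opening: 0.008
grip_force: 2.4
row: dx 1.1 dy -1.1 dz 8.4 turn -0.2 | tcp [ 544.  -204.7   74.9] yaw 87.4 j [-0.47  0.63  1.81 -0.    0.69 -0.43]
```

```bash
python3 -m crank '[[1,0,4,0,0],[1,0,8,0,0],[1,0,9,0,0],[1,0,9,0,0],[1,0,9,0,0]]'; python3 -c "
from h import *
go(602,-206,66.5,177.6)"
```

```text
t: 23.62
eef_pos: [544.4, -204.1, 66.8]
tcp_rot: [3.138, 0.002, 1.525]
ft_force: [-1.5, -3.0, 8.9]
opening: 0.003
grip_force: 4.3
row: dx 0.7 dy 57.7 dz 0.3 turn -0.2 | tcp [ 544.4 -204.1   66.8] yaw 87.4 j [-0.47  0.64  1.82 -0.    0.68 -0.43]
```

```bash
python3 -m crank '[[0,5,1.2,0,0],[0,10,1.2,0,0],[0,15,1.2,0,0],[0,20,1.2,0,0],[0,24,1.2,0,0],[0,28,1.2,0,0],[0,32,1.2,0,0],[0,32,1.2,0,0]]'; python3 -m crank '[[0,3,0,0,0],[0,6,0,0,0],[0,9,0,0,0],[0,12,0,0,0],[0,12,0,0,0]]'; python3 -m crank '[[0,3,0,0,0],[0,6,0,0,0],[0,8,0,0,0],[0,8,0,0,0]]'
```

```text
t: 24.28
eef_pos: [575.6, -204.7, 65.4]
tcp_rot: [3.141, 0.0, 1.526]
ft_force: [-4.1, 1.6, 8.5]
opening: 0.004
grip_force: 4.8
t: 24.7
eef_pos: [587.3, -205.2, 65.4]
tcp_rot: [3.141, 0.0, 1.526]
ft_force: [-5.3, 1.0, 8.8]
opening: 0.005
grip_force: 5.0
t: 25.03
eef_pos: [595.1, -205.6, 65.4]
tcp_rot: [-3.141, 0.0, 1.526]
ft_force: [-5.1, 0.4, 9.3]
opening: 0.002
grip_force: 5.0
```

```bash
python3 -m crank '[[0,2,0,0,0],[0,4,0,0,0],[0,5,0,0,0],[0,5,0,0,0]]'; python3 -m crank '[[0,2,0,0,0],[0,3,0,0,0],[0,3,0,0,0]]'; python3 -m crank '[[0,2,0,0,0],[0,3,0,0,0],[0,3,0,0,0]]'
```

```text
t: 25.37
eef_pos: [599.9, -205.8, 65.4]
tcp_rot: [-3.141, 0.0, 1.526]
ft_force: [-6.6, 0.6, 9.6]
opening: 0.002
grip_force: 5.1
t: 25.62
eef_pos: [602.9, -205.9, 65.4]
tcp_rot: [-3.141, 0.0, 1.526]
ft_force: [-8.1, 1.9, 9.1]
opening: 0.004
grip_force: 5.2
t: 25.87
eef_pos: [604.4, -205.9, 65.4]
tcp_rot: [-3.138, -0.001, 1.526]
ft_force: [-16.9, 0.1, 12.8]
opening: 0.005
grip_force: 12.3
```

```bash
python3 -m crank '[[0,-3,0,0,0],[0,-5,0,0,0],[0,-6,-5,0,0],[0,-6,-25,0,0],[0,-6,-60,0,0],[0,-6,-100,0,0],[0,-6,-140,0,0],[0,-40,-180,0,30],[0,-80,-180,0,30],[0,-120,-180,0,30]]'; python3 -c "
from h import *
go(461.3,21.5,230,177.6)
c=env.read_camera('scene'); cv2.imwrite('pics/s5.png',cv2.resize(c['img'][200:290,190:310],(800,600),interpolation=cv2.INTER_CUBIC))"
```

```text
t: 26.7
eef_pos: [490.2, -200.7, 246.7]
tcp_rot: [3.136, 0.003, 1.526]
ft_force: [0.0, -0.8, -0.1]
opening: 0.162
grip_force: 0.0
row: dx 220.6 dy -38.8 dz 16.7 turn -0.2 | tcp [ 490.2 -200.7  246.7] yaw 87.4 j [-0.51  0.34  1.78  0.    1.02 -0.47]
```

View pics/s5.png

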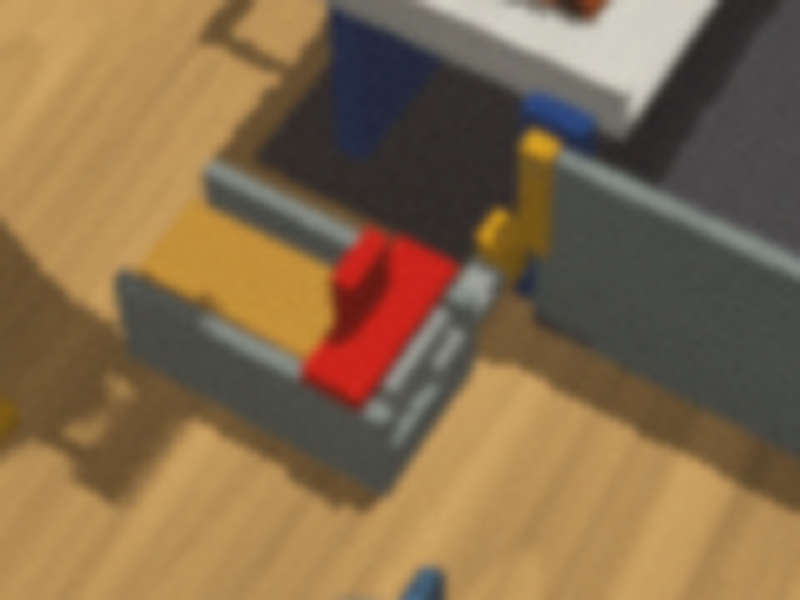

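The keeper at (385,320) covers the catch and the brass plate is held down. Next is the handle.

```bash
python3 -m crank '[[40,-20,10,0,44],[80,-39,10,0,44],[120,-39,10,0,44],[160,-39,10,0,44],[200,-39,10,0,44],[221,-39,10,0,44],[221,-39,10,0,44],[221,-39,10,0,44],[221,-39,10,0,44]]'; python3 -c "
from h import *
go(461.3,21.5,145,177.6)
c=env.read_camera('top'); print([b[1:] for b in blobs(c,'red')])"
```

```text
t: 27.5
eef_pos: [461.9, 21.4, 233.6]
tcp_rot: [3.14, 0.0, 1.525]
ft_force: [-0.0, 0.2, 0.4]
opening: 0.461
grip_force: 0.0
row: dx 0.0 dy -0.6 dz 88.6 turn -0.2 | tcp [461.9  21.4 233.6] yaw 87.4 j [-0.1   0.26  1.94 -0.    0.94 -0.05]
[(array([248.8, 167.9]), array([670.2,  84.3]), array([ 56.8,  25.6,   0.4, 176.1])), (array([318.6, 173.6]), array([ 644.5, -211. ]), array([76.2, 25.9, 89.8, 88.4])), (array([146.9, 215.4]), array([467.6, 509.6]), array([ 92.6,  18.4, 136.6, 139.4]))]
```

```bash
python3 -m crank '[[0,0,30,0,44],[0,0,60,0,44],[0,0,80,0,44],[0,0,88,0,44],[0,0,88,0,44],[0,0,88,0,44]]'; python3 -m crank '[[0,0,0,0,5],[0,0,0,0,5],[0,0,0,0,5],[0,0,0,0,5],[0,0,0,0,5],[0,0,0,0,5],[0,0,0,0,5],[0,0,0,0,5]]'
```

```text
t: 28.05
eef_pos: [462.2, 21.1, 145.1]
tcp_rot: [3.142, -0.0, 1.524]
ft_force: [0.0, -1.0, 0.9]
opening: 0.463
grip_force: 0.0
t: 28.72
eef_pos: [462.0, 21.8, 144.9]
tcp_rot: [3.141, -0.0, 1.525]
ft_force: [-1.4, 0.1, 5.1]
opening: 0.138
grip_force: 30.0
```

```bash
python3 -m crank '[[0,1,-11,0,5],[0,2.6,-21.4,0,5],[0,4.6,-32,0,5],[0,7.3,-42.4,0,5],[0,10.4,-52.7,0,5],[0,14,-62.8,0,5],[0,18,-72.8,0,5],[0,22.8,-82.5,0,5],[0,22.8,-82.5,0,5]]'; python3 -c "
from h import *
c=env.read_camera('scene'); cv2.imwrite('pics/s6.png',cv2.resize(c['img'][60:300,150:470],(800,600),interpolation=cv2.INTER_CUBIC))"
```

```text
t: 29.47
eef_pos: [483.7, 20.8, 227.7]
tcp_rot: [-3.138, -0.0, 1.525]
ft_force: [-6.9, -0.6, -0.2]
opening: 0.14
grip_force: 30.0
```

View pics/s6.png

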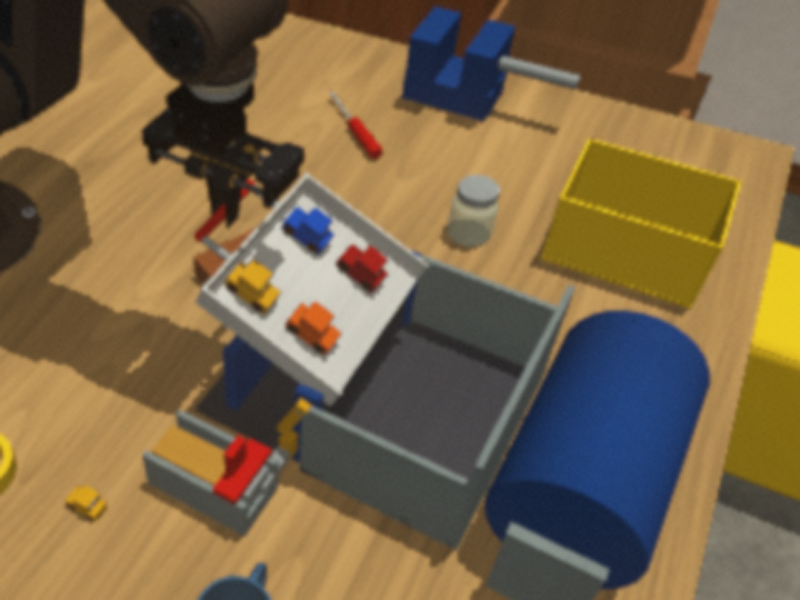

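The tray tips freely, with all four cars still on it and the gripper on the handle at (225,205). I'll lift further.

```bash
python3 -m crank '[[0,5,-9.5,0,5],[0,10.7,-18.8,0,5],[0,17,-27.7,0,5],[0,23.2,-36.3,0,5],[0,30,-44.6,0,5],[0,37.4,-52.5,0,5],[0,45,-60,0,5],[0,53.2,-67.2,0,5],[0,61.6,-73.9,0,5],[0,61.6,-73.9,0,5]]'; python3 -m crank '[[0,0,0,0,5],[0,0,0,0,5],[0,0,0,0,5],[0,0,0,0,5],[0,0,0,0,5],[0,0,0,0,5],[0,0,0,0,5]]'; python3 -c "
from h import *
c=env.read_camera('scene'); cv2.imwrite('pics/s7.png',cv2.resize(c['img'][60:300,150:470],(800,600),interpolation=cv2.INTER_CUBIC))"
```

```text
t: 30.35
eef_pos: [544.5, 18.0, 303.6]
tcp_rot: [-3.138, 0.0, 1.525]
ft_force: [-24.3, 0.9, 28.4]
opening: 0.139
grip_force: 30.0
t: 30.93
eef_pos: [543.5, 18.1, 302.8]
tcp_rot: [-3.137, 0.0, 1.525]
ft_force: [-21.8, -0.5, 26.0]
opening: 0.14
grip_force: 30.0
```

View pics/s7.png

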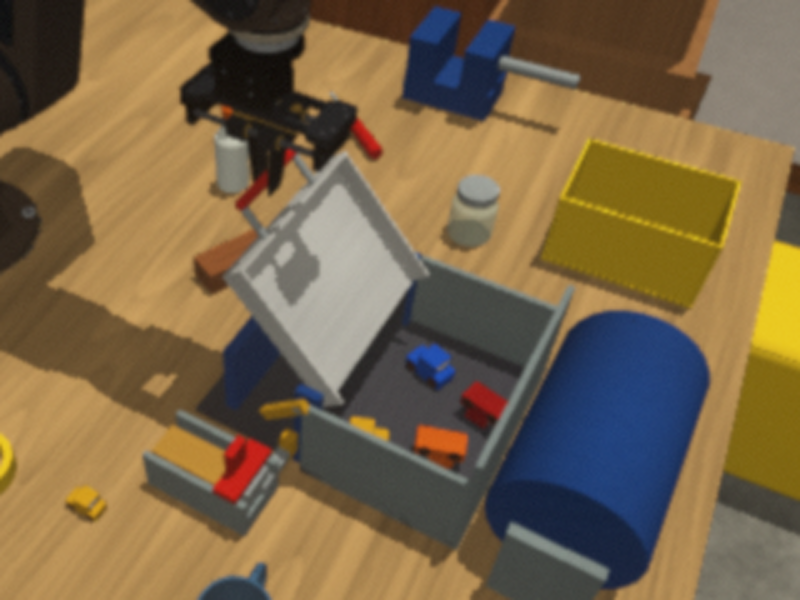

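All four cars are in the hopper: blue (432,363), red (485,403), orange (440,445), yellow (370,430). I'll lower along the reverse arc.

```bash
python3 -m crank '[[0,-8.4,6.7,0,5],[0,-16.6,13.9,0,5],[0,-24.2,21.4,0,5],[0,-31.6,29.3,0,5],[0,-38.4,37.6,0,5],[0,-44.6,46.2,0,5],[0,-51,55,0,5],[0,-56.6,64.4,0,5],[0,-61.6,73.9,0,5],[0,-61.6,73.9,0,5]]'; python3 -m crank '[[0,-4.7,9.7,0,5],[0,-8.8,19.7,0,5],[0,-12.4,29.8,0,5],[0,-15.5,40,0,5],[0,-18.2,50.5,0,5],[0,-20.2,61,0,5],[0,-21.8,71.8,0,5],[0,-22.8,80,0,5],[0,-22.8,82,0,5],[0,-22.8,82,0,5]]'; python3 -c "
from h import *
go(462,21.6,145,177.6)"
```

```text
t: 31.82
eef_pos: [483.3, 20.9, 225.6]
tcp_rot: [-3.139, -0.0, 1.525]
ft_force: [-2.6, -0.8, -1.5]
opening: 0.136
grip_force: 30.0
t: 32.65
eef_pos: [462.1, 21.9, 144.9]
tcp_rot: [-3.141, -0.0, 1.525]
ft_force: [1.1, 3.7, -1.9]
opening: 0.139
grip_force: 30.0
row: dx -0.3 dy -0.1 dz -0.1 turn -0.3 | tcp [462.1  21.9 144.9] yaw 87.3 j [-0.1   0.39  2.04  0.    0.71 -0.05]
```

```bash
python3 -m crank '[[0,0,0,0,44],[0,0,0,0,44],[0,0,0,0,44],[0,0,0,0,44],[0,0,0,0,44],[0,0,-40,0,44],[0,0,-80,0,44],[0,0,-120,0,20],[0,0,-120,0,0],[0,0,-120,0,0]]'; python3 -c "
from h import *
go(650,-208,270,177.6)"
```

```text
t: 33.48
eef_pos: [462.3, 21.7, 267.0]
tcp_rot: [3.137, 0.0, 1.525]
ft_force: [-1.1, -0.0, -1.2]
opening: 0.305
grip_force: 0.0
row: dx -220.8 dy 198.1 dz -3.0 turn -0.2 | tcp [462.3  21.7 267. ] yaw 87.4 j [-0.1   0.22  1.9   0.    1.02 -0.05]
```

```bash
python3 -m crank '[[-221,198,0,0,0],[-221,198,0,0,0],[-221,198,0,0,0],[-221,198,0,0,0],[-221,198,0,0,0],[-221,198,0,0,0],[-221,198,0,0,0],[-221,198,0,0,0],[-221,198,0,0,0]]'; python3 -c "
from h import *
go(650,-208,105,177.6)
c=env.read_camera('scene'); cv2.imwrite('pics/s8.png',cv2.resize(c['img'][60:300,150:470],(800,600),interpolation=cv2.INTER_CUBIC))"
```

```text
t: 34.23
eef_pos: [649.6, -210.0, 261.9]
tcp_rot: [-3.138, -0.001, 1.522]
ft_force: [0.5, 0.4, -0.7]
opening: 0.007
grip_force: 0.0
row: dx 2.0 dy 0.3 dz 156.9 turn -0.4 | tcp [ 649.6 -210.   261.9] yaw 87.2 j [-0.41  0.55  1.36 -0.    1.23 -0.36]
```

View pics/s8.png

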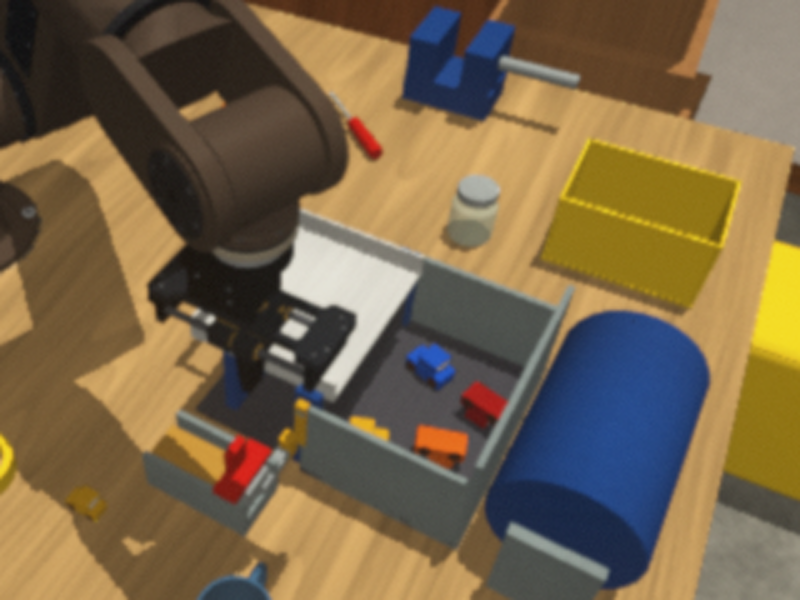

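The tray is flat again, the cars are in the hopper, and the keeper tab is at (240,460). The closed gripper is above its far side, so I'll descend and push it back.

```bash
python3 -m crank '[[2,1,40,0,0],[2,1,80,0,0],[2,1,115,0,0],[2,1,140,0,0],[2,1,156,0,0],[2,1,156,0,0],[2,1,156,0,0]]'; python3 -m crank '[[0,-5,0,0,0],[0,-10,0,0,0],[0,-15,0,0,0],[0,-20,0,0,0],[0,-25,0,0,0],[0,-29,0,0,0],[0,-33,0,0,0],[0,-36,0,0,0],[0,-36,0,0,0]]'; python3 -c "
from h import *
go(610.5,-206.5,105,177.6)"
```

```text
t: 34.87
eef_pos: [649.9, -204.9, 109.0]
tcp_rot: [-3.14, -0.001, 1.526]
ft_force: [0.4, 0.1, 0.5]
opening: 0.003
grip_force: 0.0
t: 35.62
eef_pos: [614.1, -204.6, 110.0]
tcp_rot: [3.141, 0.0, 1.524]
ft_force: [0.2, -0.3, 0.2]
opening: 0.007
grip_force: 0.4
row: dx -2.1 dy -3.5 dz 5.0 turn -0.3 | tcp [ 614.1 -204.6  110. ] yaw 87.3 j [-0.42  0.66  1.62  0.    0.87 -0.38]
```

```bash
python3 -m crank '[[0,-2,0,0,0],[0,-3,0,0,0],[0,-3,0,0,0],[0,4,0,0,0],[0,8,0,0,0],[0,8,-40,0,0],[0,8,-80,0,0],[0,8,-120,0,0],[0,8,-160,0,0]]';python3 -m crank '[[0,-41,0,0,30],[0,-82,0,0,30],[0,-123,0,0,30],[0,-123,0,0,30],[0,-123,0,0,30]]'; python3 -c "
from h import *
c=env.read_camera('scene'); cv2.imwrite('pics/s9.png',cv2.resize(c['img'][120:300,190:430],(800,600),interpolation=cv2.INTER_CUBIC))"
```

```text
t: 36.37
eef_pos: [622.6, -204.7, 270.6]
tcp_rot: [-3.141, -0.0, 1.525]
ft_force: [1.0, -0.4, -0.6]
opening: 0.001
grip_force: 0.0
t: 36.78
eef_pos: [498.7, -199.2, 269.7]
tcp_rot: [3.141, 0.0, 1.524]
ft_force: [0.9, -0.5, 0.4]
opening: 0.284
grip_force: 0.0
```

View pics/s9.png

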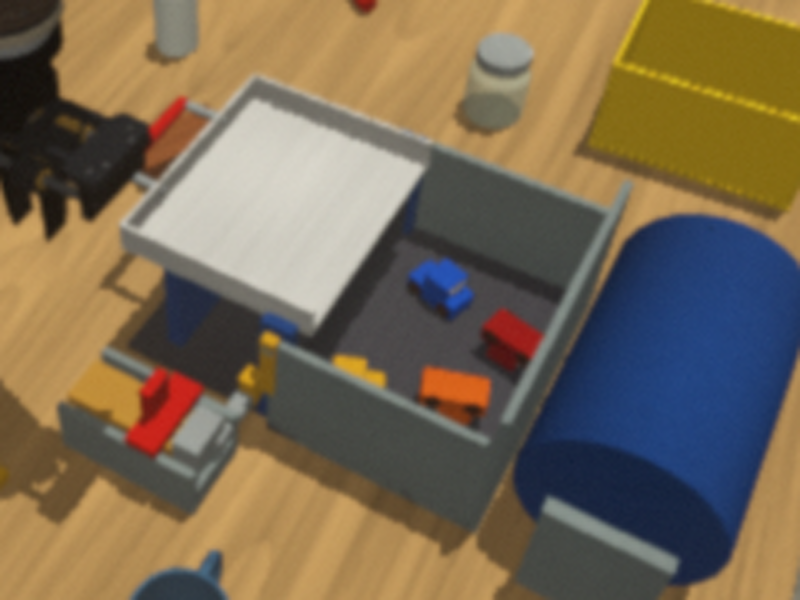

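The keeper is back at (165,410), the grey catch stands up beside it, the tray is flat and the cars are in the hopper. I'll do a quick numeric check and hand in.

```bash
python3 -c "
from h import *
c=env.read_camera('scene'); print([b[1:3] for b in blobs(c,'red')])
print(env.job_done())"
```

```text
[(array([295.6, 114.7]), array([471.1, 503.5])), (array([239.6, 155.4]), array([389.5, 167. ])), (array([342.7, 221.1]), array([836.4,  54.7])), (array([238.6, 242.2]), array([ 584. , -171.7]))]
the job is handed in; nothing more can be done
None
```

The job is handed in, with no verdict returned: all four cars present (red, orange, blue, middle-sized yellow) are in the hopper, the tray is down, the keeper is back and the bolt looks up in the last picture, and no bystander looked moved.

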